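# Roll a sample bottle up the loading gutter onto the bottle roller

## Robot

A 6-joint arm with a two-finger parallel gripper is mounted at the origin on the work surface. World frame = base frame: x ahead of the robot, y to its left, z up, the work surface at z = 0. Lengths are in m, angles in rad, forces in N, time in s.
With the tool pointing down it reaches from about 0.35 to 0.85 m from the base axis. Payload 8.1 kg.
Tool frame: the origin (TCP) lies at the very end of the fingers, on their centre line; the grasp point (between the pads) lies 19 mm behind it; z points along the fingers, y is the direction in which the jaws open and shut (so a half turn about z gives the same grasp; the last joint's range is limited). The gripper opens to 93 mm and grips with 3 to 60 N. Pads are 15 mm wide; open, the fingers measure 128 mm over their backs; the gripper's body (75 mm by 188 mm) begins 65 mm behind the grasp point.
Start: joints at [1.023, 0.13, 1.488, -0, 1.523, -0.085], TCP at [0.268, 0.537, 0.219] pointing down, gripper open.
Joint ranges: [-2.96, 2.96], [-0.89, 2.26], [0.02, 2.5], [-1.34, 4.48], [0, 2.73], [-2.66, 2.66]. Speed limits (rad/s): [2.39, 2.39, 2.79, 3.14, 3.14, 3.14].

## Interface

Orientations are given as a unit quaternion [x, y, z, w].
In Python, from workcell import arm gives the robot as it stands.
- The arm moves only by the tool move_arm, never from a script. Its argument "commands" is a list of rows, each a list of 4 numbers: the shift along the tool's x, y, z normalised to -1 to 1, where 1 is 150 mm, then the turn about the tool's z normalised to -1 to 1, where 1 is 2 pi rad. A call has 1 to 20 rows; each row shifts and turns the commanded pose from where the row before left it, along the tool's axes as they then stand; what a row does not reach is not made up. A row lasts 1/10 s, in which the tool goes at most 50 mm and 8.59 degrees, less where a joint would pass 70% of its speed; a pose out of reach is approached as far as the arm can. A call with a number of a shift or a turn outside -1 to 1 is refused whole. A call with a gripper value outside its range is refused whole. "claw" is the opening, from 0 (shut) to 1 (fully open), set as the call begins (left out, the last holds). The fingers move at their own pace and stop on an object; "squeeze" is the grip in N (left out, the last holds). Time passes only in rows, so rows that do not move let the fingers close. It gives the time, the measured TCP pose, the force and the opening at its end, in the units of the state.
- arm.sense(): the state, without advancing time (a new reading comes with each control period).
- arm.capture(name): name is "scene" or "side" or "wrist"; returns a dict with "pixels" (384x512x3 uint8, red, green, blue), "fx", "fy", "cx", "cy" (pixels), "distortion" ([k1, k2, p1, p2, k3] as OpenCV has them; the pictures are not rectified), "rvec" (rotation vector, rad) and "tvec" (3), from world to camera coordinates, as OpenCV has them. Camera axes: x right, y down, z forward; pixel columns grow to the right and rows downward; lengths in m; the calibration is good to about 2 mm. A picture is of the moment at which its call begins. There is no depth.
- arm.job_done(): hands the job in, once; it reports no verdict.
Trained networks look in a picture, given as the dict that the camera call returned (one of the last four; its "shot" number tells which), for a name from the list of things; names that differ only in an ending like _2 or _b are one class to them, and where a whole thing is asked for, a point or a joint stands for the part that bears it (a point fixed in the world has none). Each returns a list of dicts, best first, with "confidence" (0 to 1); they miss things now and then, are a little off and sometimes report something else, mostly with a low value. They report only what shows in the picture. A call takes as long as a camera call. They do not tell look-alikes from the thing itself.
- arm.find_in(picture, thing): "xyz" ([x, y, z] in m, in world coordinates, good to about 4 mm: the middle of the surface that is visible of it).
- arm.cut_out(picture, thing): "region" (384x512 bool, what is visible of it).
The state is a dict: "t": time; "joint_pos": joint angles; "dq": joint speeds; "effort": joint torques, N m; "position": TCP position; "eef_rot": TCP orientation; "wrist_force": force on the tool from outside, world axes, zero at the start; "wrist_torque": the same for the moment, N m; "grip_width": finger opening in m.
Only numpy, scipy, OpenCV 4.12 (cv2) and the standard library are available. Lean on these libraries where they do the work, as an engineer would, in place of code of your own. Each camera call takes 0.05 s, during which the arm holds its last target.

## Task

Load the bottle roller: with your fingertips behind it, push the sample bottle that lies at the foot of the loading gutter gently up the slope and over the first roller, so that it drops in between the two rollers, rests against the far one and cannot roll back. Do not grip, lift or press hard on the bottle, and leave the upright bottle, the stack of dishes and the funnel beside the machine alone.

Things in the scene. Friction and masses are not known exactly. Their poses are not given: they have to be found in the camera images.
- roller: Bench bottle roller, fixed to the table: white chassis, two black rubber rollers lying parallel and level, and a stainless loading gutter climbing to the first. Origin on the table surface; x points level up the gutter's way, y along the rollers, z up. Chassis x 15 to 195, y -95 to 95, 50 mm high. Two bearing plates at the roller ends, y +-86 to +-95, reach z 104 (all mm, this frame).
- near_roller (a point): Mid-point of the first roller's axis, at x 80, y 0, z 82 in the roller body's frame. Both rollers are 36 mm in diameter, reach from y -85 to 85 and stand still (do not turn). A bottle touching one has its axis 49 mm from the roller's axis: it tops this roller at x 80, z 131 and past that falls 11 mm to the seat by itself.
- far_roller (a point): Mid-point of the second roller's axis, at x 142, y 0, z 82 mm in the roller body's frame; it is the stop for the bottle. At the rollers' +y end stands the white drive housing: x 15 to 195, y 97 to 182, up to z 136 mm with its control panel and knob (the same frame).
- seat (a point): Where the bottle's axis lies when it rests between the rollers, touching both: x 111, y 0, z 120 mm in the roller body's frame. The bottle's origin may lie to either side of it along y.
- gutter: Straight stainless channel, open above. Origin on the bed at its foot, mid-width: x -190, y 0, z 31 mm in the roller's frame. x runs up the bed, 0.25 rad above level; z square to the bed. Bed 264 mm long (ends at x 66, z 96.5 of the roller's frame), 146 mm wide between cheeks 20 high, 3 thick. Foot lip 8 high, 3 thick, from x -3 to 0. A bottle let go on the slope rolls down.
- bottle: Closed white plastic bottle lying across the gutter against the foot lip. Origin on its axis, mid-body; y along the axis to the cap, as the roller's y. Body 62 mm diameter, y -48 to 48; blue cap 48 mm diameter ends at y 84. Only the body rolls on the bed. 0.2 to 0.36 kg, friction about 0.25, centre of mass at y 6. Starts with its origin about 18 mm to the -y side of the gutter's middle.
- spare: A like sample bottle standing upright beside the machine on its -y side, 62 mm in diameter, 132 mm high. Origin at the centre of its underside. Leave alone.
- dishes: Stack of five small clear petri dishes, 56 mm in diameter, 60 mm high, beside the machine on its -y side. Origin at the centre of the underside. Leave alone.
- funnel: Stainless filter funnel standing mouth down beside the machine on its -y side, 94 mm in diameter at the foot, 120 mm high. Origin at the centre of the underside. Leave alone.
Not all that is in view belongs to the job. Leave any orange or turquoise look-alike of the bottle alone.

How it is judged:
By the outcome, as a careful person would: the job done as asked, in the order asked, and still so for the second after the job is handed in, with the robot touching nothing.
It also fails if it takes over 45 s, if anything falls off the work surface, if the arm or the gripper's body presses on something with over 40 N, if the wrist force passes 120 N, or if a joint passes its speed limit or range.

## Working session

There is one attempt and no reset: what is moved stays moved. The work goes in short steps, Python scripts to look and compute and a tool call to move; the robot and the scene stay as the last step left them, time stands still between calls to the robot, and variables do not carry over. Pictures are saved under pics/ and viewed, and the job is handed in when it is done.

Besides the shell and the picture viewer there is one more tool, called as name(argument=value, ...) on one line, values as JSON. move_arm: Moves the arm, as the interface text tells. Its arguments: {"type":"object","properties":{"commands":{"type":"array"},"claw":{"type":"number"},"squeeze":{"type":"number"}},"required":["commands"]}

```bash
ls; mkdir -p pics; python3 - <<'E'
from workcell import arm
import cv2,numpy as np
s=arm.sense();print(s)
for n in ["scene","side","wrist"]:
    p=arm.capture(n)
    cv2.imwrite(f"pics/{n}0.png",p["pixels"][:,:,::-1])
    print(n,p["fx"],p["cx"],p["cy"],p["distortion"],p["rvec"],p["tvec"])
    for t in ["roller","gutter","bottle","spare","dishes","funnel"]:
        print(t,[(np.round(d["xyz"],3).tolist(),round(d["confidence"],2)) for d in arm.find_in(p,t)])
E
```

```text
pics
{'t': 0.0, 'joint_pos': array([ 1.02259200e+00,  1.31167981e-01,  1.48926081e+00,  2.42736131e-05,
        1.52303494e+00, -8.54204139e-02]), 'dq': array([-0.00167108,  0.00063283,  0.00039789, -0.00092673,  0.00086581,
        0.00084055]), 'effort': array([ 3.75452203e-06, -5.59862101e+01, -4.91750264e+01,  7.69929565e-02,
        3.55582440e-02, -2.10475346e-04]), 'position': array([0.26754548, 0.53640221, 0.21759355]), 'eef_rot': array([ 2.29333076e-01,  9.73347556e-01, -8.85205537e-04, -3.02976751e-04]), 'wrist_force': array([-0.69644781, -0.47943984, -0.07009752]), 'wrist_torque': array([ 0.00320717, -0.03098845,  0.00544031]), 'grip_width': 0.09288072103874125}
scene 381.3056616205762 253.3470290028981 192.43516274141612 [-0.07264687  0.          0.          0.          0.        ] [ 2.27780737  1.02846871 -0.36898955] [-0.33787901 -0.31249348  1.12689855]
roller [([0.474, 0.026, 0.082], 0.92), ([0.56, -0.162, 0.089], 0.66)]
gutter [([0.5, -0.026, 0.07], 0.57)]
bottle [([0.728, -0.279, 0.057], 0.83), ([0.561, -0.161, 0.091], 0.57)]
spare [([0.713, -0.046, 0.1], 0.95)]
dishes [([0.624, 0.181, 0.06], 0.57)]
funnel [([0.681, 0.059, 0.066], 0.63)]
side 384.21953819921055 255.78111444498623 192.75515288491712 [0.01178565 0.         0.         0.         0.        ] [ 0.57217526 -2.64835043  1.19193293] [0.4966458  0.26167923 0.59766318]
roller [([0.413, 0.121, 0.092], 0.57)]
gutter [([0.492, -0.01, 0.074], 0.72)]
bottle [([0.714, -0.254, 0.048], 0.77), ([0.43, -0.304, 0.047], 0.59), ([0.536, -0.136, 0.088], 0.55)]
spare [([0.682, -0.015, 0.094], 0.91)]
dishes [([0.611, 0.199, 0.061], 0.69), ([0.413, 0.12, 0.088], 0.33)]
funnel [([0.649, 0.094, 0.057], 0.95)]
wrist 286.65814355196045 251.27275395971714 193.58926765023557 [0.02477545 0.         0.         0.         0.        ] [-2.48531165 -1.53716491 -0.19329933] [-0.60001364 -0.02806028  0.38986859]
roller []
gutter []
bottle []
spare []
dishes []
funnel []
```

View pics/scene0.png

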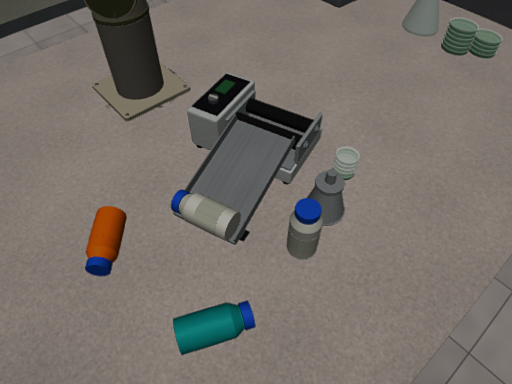

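View pics/side0.png

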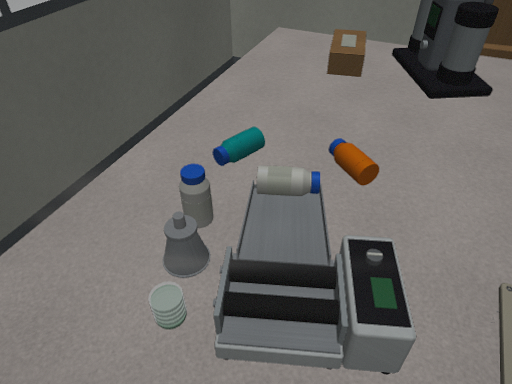

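View pics/wrist0.png

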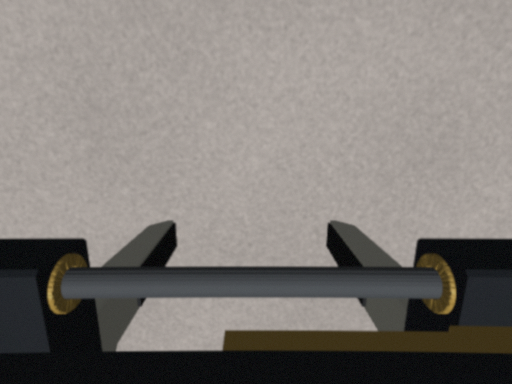

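```bash
python3 - <<'E'
import cv2
a=cv2.imread("pics/scene0.png")[65:250,165:335];cv2.imwrite("pics/scene0c.png",cv2.resize(a,None,fx=3.2,fy=3.2,interpolation=cv2.INTER_CUBIC))
a=cv2.imread("pics/side0.png")[155:375,205:415];cv2.imwrite("pics/side0c.png",cv2.resize(a,None,fx=2.7,fy=2.7,interpolation=cv2.INTER_CUBIC))
E
```

```text
(no output)
```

View pics/scene0c.png

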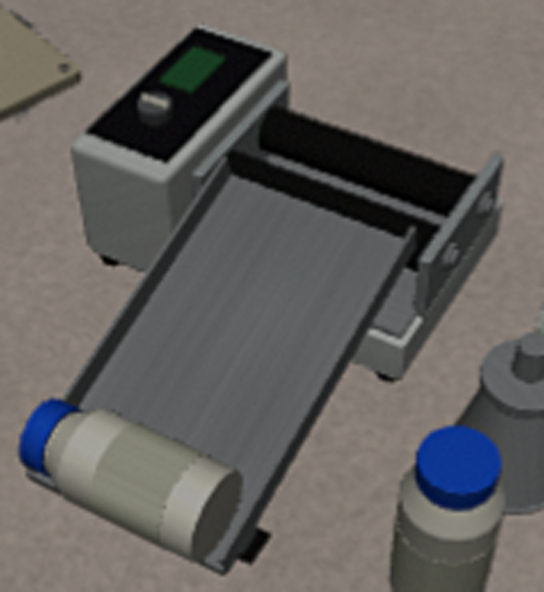

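View pics/side0c.png

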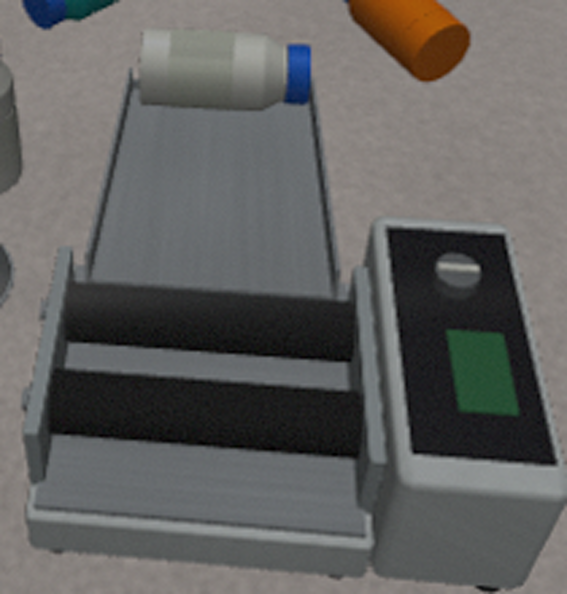

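```bash
cat > h.py <<'E'
import numpy as np,cv2
from scipy.optimize import least_squares
def proj(c,P):
    return cv2.projectPoints(np.asarray(P,float).reshape(-1,1,3),np.array(c["rvec"]),np.array(c["tvec"]),np.array([[c["fx"],0,c["cx"]],[0,c["fy"],c["cy"]],[0,0,1]]),np.array(c["distortion"]))[0].reshape(-1,2)
def R2W(p,P):
    P=np.atleast_2d(P)/1000.;c,s=np.cos(p[2]),np.sin(p[2])
    return np.c_[p[0]+c*P[:,0]-s*P[:,1],p[1]+s*P[:,0]+c*P[:,1],P[:,2]]
def G2R(P):
    P=np.atleast_2d(P).astype(float);c,s=np.cos(.25),np.sin(.25)
    return np.c_[-190+c*P[:,0]-s*P[:,2],P[:,1],31+s*P[:,0]+c*P[:,2]]
E
cat > fit.py <<'E'
from h import *
from workcell import arm
C={n:arm.capture(n) for n in("scene","side")}
ct=G2R([[264,-74.5,20],[264,74.5,20]])
obs={"scene":[((195,182,136),(200,28)),((195,97,136),(287,58)),((15,182,136),(75,148)),((15,97,136),(165,182)),(ct[0],(412,230)),((195,-95,50),(0,0)),((15,-95,50),(403,345))],
"side":[((15,97,136),(370,220)),((15,182,136),(507,225)),((195,182,136),(567,490)),((195,97,136),(395,488)),((195,-95,50),(30,512)),((195,95,50),(372,538))]}
def res(p,full=False):
    r=[]
    for n in obs:
        sc,o=(3.2,(165,65)) if n=="scene" else (2.7,(205,155))
        ob=[q for q in obs[n] if q[1]!=(0,0)]
        uv=np.array([q[1] for q in ob])/sc+o
        d=proj(C[n],R2W(p,[q[0] for q in ob]))-uv
        if full: print(n,np.round(d,1).tolist())
        r.append(d.ravel())
    return np.concatenate(r)
best=min((least_squares(res,[.5,0,y],loss="soft_l1") for y in np.arange(-3,3,1)),key=lambda s:s.cost)
p=best.x;print(p,best.cost);res(p,True)
np.save("p.npy",p)
for n in C:
    im=C[n]["pixels"][:,:,::-1].copy();S=2 if 0 else 3
    im=cv2.resize(im,None,fx=S,fy=S,interpolation=cv2.INTER_CUBIC)
    def line(P,col):
        uv=(proj(C[n],R2W(p,P))+.5)*S-.5
        cv2.polylines(im,[np.round(uv).astype(int)],False,col,1)
    g=lambda *a:G2R(a)
    line(g((0,-73,0),(0,73,0),(264,73,0),(264,-73,0),(0,-73,0)),(0,0,255))
    for y in(-73,73):line(g((0,y,20),(264,y,20)),(0,255,255))
    for x in(80,142):line([(x,-85,100),(x,85,100)],(0,255,0));line([(x-18,-85,82),(x-18,85,82)],(0,255,0))
    line([(15,-95,50),(195,-95,50),(195,95,50),(195,95,0),(195,-95,0),(195,-95,50)],(255,0,0))
    line([(15,97,136),(195,97,136),(195,182,136),(15,182,136),(15,97,136)],(255,0,255))
    # bottle at foot
    b=G2R((31,0,31))[0]
    t=np.linspace(0,2*np.pi,40)
    for y in(-66,30):line(np.c_[b[0]+31*np.cos(t),0*t+y,b[2]+31*np.sin(t)],(255,255,0))
    line(np.c_[b[0]+24*np.cos(t),0*t+66,b[2]+24*np.sin(t)],(255,255,0))
    x0,y0=(165,65) if n=="scene" else (205,150)
    cv2.imwrite(f"pics/{n}_ov.png",im[y0*3:y0*3+590,x0*3:x0*3+650])
print("cos bottle world",R2W(p,[b[0],-18,b[2]]),R2W(p,[111,0,120]),R2W(p,[-190,0,31]))
E
python3 fit.py
```

```text
[ 0.48591466  0.01628683 -4.38865529] 77.68531027079602
scene [[0.3, -9.3], [2.1, -9.2], [-3.2, -8.4], [-0.4, -7.1], [1.0, -1.2], [0.7, 0.4]]
side [[0.2, -10.6], [2.7, -8.7], [4.2, -3.3], [-0.2, -9.0], [-5.8, 0.2], [-2.4, 3.5]]
cos bottle world [[ 0.5563052  -0.13691263  0.06870581]] [[0.45060462 0.12152086 0.12      ]] [[ 0.54635528 -0.16384349  0.031     ]]
```

```bash
sed -i 's/R2W(p,\[q\[0\] for q in ob\])/R2W(p[:3],[(q[0][0],q[0][1],p[3] if q[0][2]==136 else q[0][2]) for q in ob])/; s/\[.5,0,y\]/[.5,0,y,120]/; s/,136)/,p[3])/g' fit.py
sed -i '/^obs=/,/^"side"/s/,p\[3\])/,136)/g' fit.py; python3 fit.py
```

```text
[4.84980017e-01 1.40646081e-02 1.90516972e+00 1.10730013e+02] 14.839615844170739
scene [[-1.1, -0.4], [0.3, -0.4], [-3.3, 1.0], [-0.8, 2.1], [-0.1, -1.2], [-0.2, 0.3]]
side [[-1.0, -1.4], [-0.1, 0.1], [1.3, 4.1], [-0.5, -0.8], [-3.3, -0.1], [0.1, 1.9]]
cos bottle world [[ 0.55699654 -0.13837726  0.06870581]] [[0.44855233 0.118917   0.12      ]] [[ 0.54733371 -0.16541246  0.031     ]]
```

View pics/scene_ov.png

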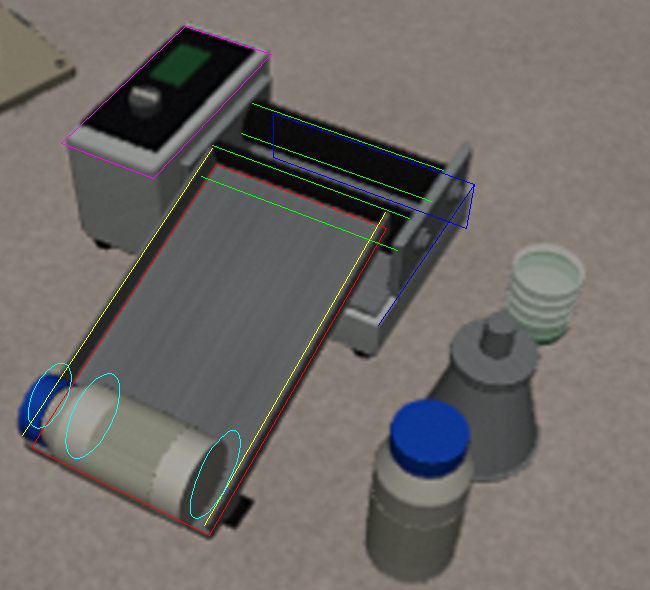

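View pics/side_ov.png

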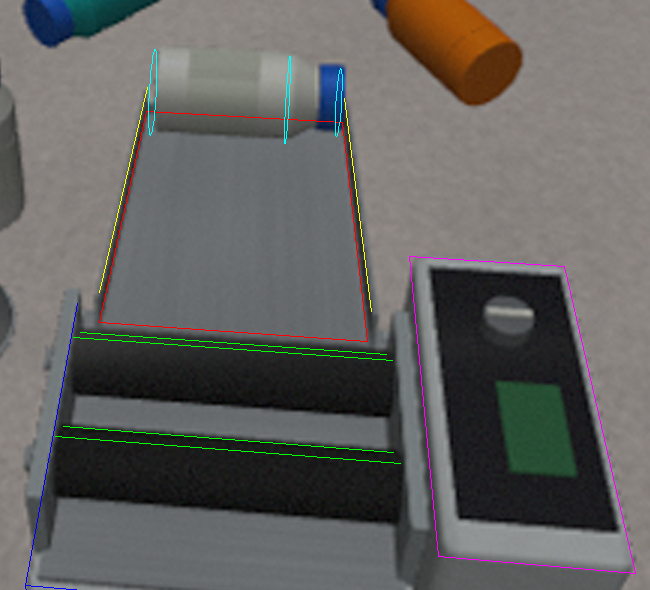

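```bash
cat > rel.py <<'E'
from h import *
from workcell import arm
from scipy.spatial.transform import Rotation as Rr
p=np.load("p.npy")[:3]
s=arm.sense();M=Rr.from_quat(s["eef_rot"]).as_matrix();P=s["position"]
c,q=np.cos(p[2]),np.sin(p[2]);d=P[:2]-p[:2]
print("t",round(s["t"],2),"TCP roller mm",np.round(1000*np.array([c*d[0]+q*d[1],-q*d[0]+c*d[1],P[2]]),1),
 "toolyaw err deg",round(np.degrees((np.arctan2(M[1,0],M[0,0])-p[2]+np.pi)%(2*np.pi)-np.pi),2),"F",np.round(s["wrist_force"],2),"grip",round(s["grip_width"],4))
E
python3 rel.py; python3 - <<'E'
from h import *
p=np.load("p.npy")[:3];c,q=np.cos(p[2]),np.sin(p[2])
for n,x in dict(spare=(.70,-.03),dishes=(.617,.19),funnel=(.665,.077)).items():
    d=np.array(x)-p[:2];print(n,c*d[0]+q*d[1],-q*d[0]+c*d[1])
E
```

```text
t 1.25 TCP roller mm [565.1  33.5 218.6] toolyaw err deg 44.32 F [-0.27  0.37  0.03] grip 0.0928
spare -0.11218882344542755 -0.18865034014670606
dishes 0.12286544435143104 -0.18244621325546054
funnel 0.0003713094154757998 -0.19070374958853184
```

move_arm(commands=[[0, 0, -0.1, 0.0205], [0, 0, -0.1, 0.0205], [0, 0, 0, 0.0205], [0, 0, 0, 0.0205], [0, 0, 0, 0.0205], [0, 0, 0, 0.0205], [0, 0, 0, 0]], claw=0.4)

```text
t: 1.95
position: [0.2678, 0.5369, 0.2486]
eef_rot: [0.58, 0.815, -0.0, -0.0]
wrist_force: [0.3, -0.9, -0.6]
grip_width: 0.0415
```

```bash
python3 rel.py
```

```text
t 1.95 TCP roller mm [565.1  33.5 248.6] toolyaw err deg -0.07 F [ 0.31 -0.85 -0.65] grip 0.0415
```

move_arm(commands=[[-0.27, -0.0155, 0, 0], [-0.27, -0.0155, 0, 0], [-0.27, -0.0155, 0, 0], [-0.27, -0.0155, 0, 0], [-0.27, -0.0155, 0, 0], [-0.27, -0.0155, 0, 0], [-0.27, -0.0155, 0, 0], [-0.27, -0.0155, 0, 0], [-0.27, -0.0155, 0, 0], [-0.27, -0.0155, 0, 0], [-0.27, -0.0155, 0, 0], [-0.27, -0.0155, 0, 0], [-0.27, -0.0155, 0, 0], [-0.27, -0.0155, 0, 0], [-0.27, -0.0155, 0, 0], [-0.27, -0.0155, 0, 0], [-0.27, -0.0155, 0, 0], [-0.27, -0.0155, 0, 0], [-0.27, -0.0155, 0, 0], [-0.27, -0.0155, 0, 0]])

```text
t: 3.95
position: [0.4906, -0.2451, 0.2487]
eef_rot: [0.578, 0.816, 0.0, 0.0]
wrist_force: [0.3, 0.1, -0.4]
grip_width: 0.0372
```

```bash
python3 rel.py; python3 - <<'E'
from workcell import arm
import cv2
for n in["scene","side","wrist"]:
    cv2.imwrite(f"pics/{n}1.png",arm.capture(n)["pixels"][:,:,::-1])
E
```

```text
t 3.95 TCP roller mm [-246.7   79.8  248.7] toolyaw err deg 0.28 F [ 0.29  0.1  -0.35] grip 0.0372
```

View pics/scene1.png

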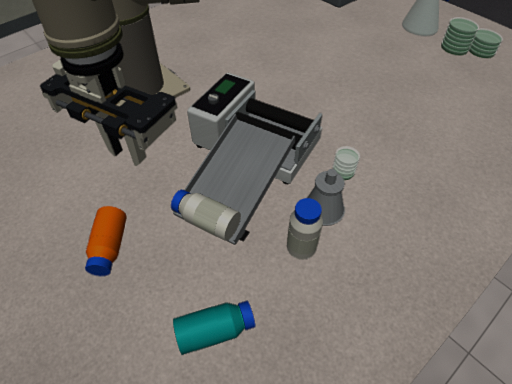

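View pics/wrist1.png

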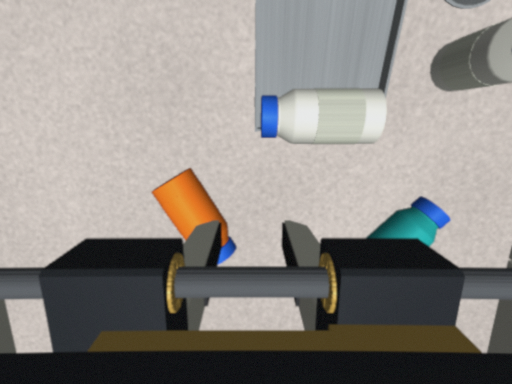

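View pics/side1.png

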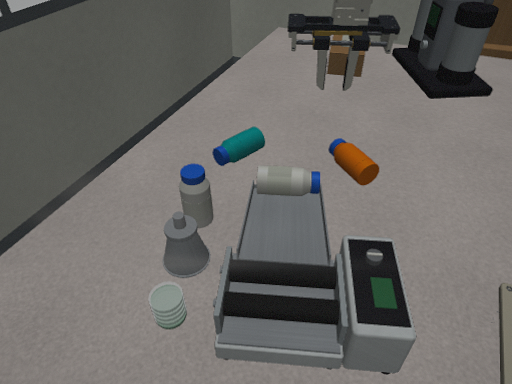

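move_arm(commands=[[0, 0.153, 0, 0], [0, 0.153, 0, 0], [0, 0.153, 0, 0], [0, 0.154, 0, 0], [0, 0, 0.2, 0], [0, 0, 0.2, 0], [0, 0, 0.2, 0], [0, 0, 0.2, 0], [0, 0, 0.2, 0], [0, 0, 0.16, 0], [0, 0, 0.07, 0], [0, 0, 0.05, 0], [0, 0, 0, 0]])

```text
t: 5.4
position: [0.5772, -0.2126, 0.0566]
eef_rot: [0.579, 0.816, 0.0, -0.0]
wrist_force: [-0.4, 1.1, 0.4]
grip_width: 0.0375
```

```bash
python3 rel.py; python3 - <<'E'
from workcell import arm
import cv2
for n in["scene","side","wrist"]:
    cv2.imwrite(f"pics/{n}2.png",arm.capture(n)["pixels"][:,:,::-1])
E
```

```text
t 5.4 TCP roller mm [-244.4  -12.7   56.6] toolyaw err deg 0.12 F [-0.4   1.08  0.43] grip 0.0375
```

View pics/scene2.png

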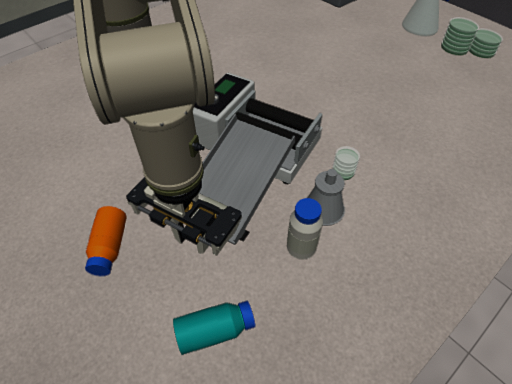

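View pics/wrist2.png

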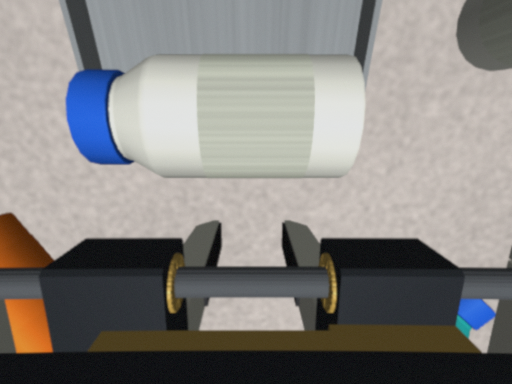

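View pics/side2.png

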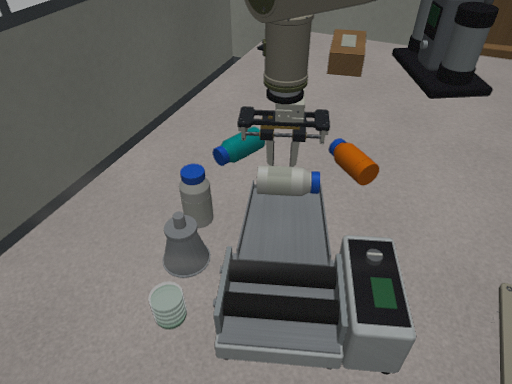

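move_arm(commands=[[0.04, 0, 0.011, 0], [0.04, 0, 0.011, 0], [0.035, 0, 0.011, 0], [0.02, 0, 0.011, 0], [0.013, 0, 0, 0], [0.013, 0, 0, 0], [0.013, 0, 0, 0], [0.013, 0, 0, 0], [0.013, 0, -0.0033, 0], [0.02, 0, -0.005, 0], [0.02, 0, -0.005, 0], [0.02, 0, -0.005, 0], [0.02, 0, -0.005, 0], [0.02, 0, -0.005, 0]])

```text
t: 6.95
position: [0.5623, -0.1704, 0.0544]
eef_rot: [0.579, 0.815, -0.0, 0.0]
wrist_force: [1.4, -1.3, 0.8]
grip_width: 0.0372
```

```bash
python3 rel.py; python3 - <<'E'
from workcell import arm
import cv2
for n in["side","wrist"]:
    cv2.imwrite(f"pics/{n}3.png",arm.capture(n)["pixels"][:,:,::-1])
E
```

```text
t 6.95 TCP roller mm [-199.6  -12.5   54.4] toolyaw err deg 0.05 F [ 1.4  -1.34  0.84] grip 0.0372
```

View pics/wrist3.png

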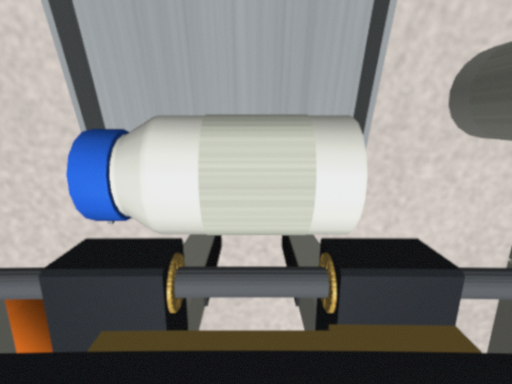

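View pics/side3.png

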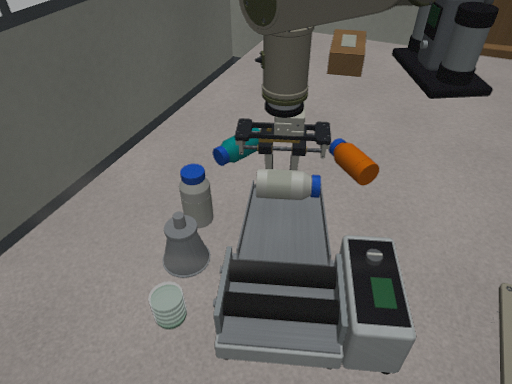

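move_arm(commands=[[0.03, 0, -0.0077, 0], [0.035, 0, -0.0089, 0], [0.0388, 0, -0.0099, 0], [0.0388, 0, -0.0099, 0], [0.0388, 0, -0.0099, 0], [0.0388, 0, -0.0099, 0], [0.0388, 0, -0.0099, 0], [0.0388, 0, -0.0099, 0], [0.0388, 0, -0.0099, 0], [0.0388, 0, -0.0099, 0], [0.0388, 0, -0.0099, 0], [0.0388, 0, -0.0099, 0], [0.0388, 0, -0.0099, 0], [0.0388, 0, -0.0099, 0], [0.0388, 0, -0.0099, 0], [0.0388, 0, -0.0099, 0], [0.0388, 0, -0.0099, 0], [0.03, 0, -0.0077, 0], [0.02, 0, -0.005, 0]])

```text
t: 8.95
position: [0.5279, -0.0714, 0.0811]
eef_rot: [0.579, 0.815, 0.0, 0.0]
wrist_force: [0.7, -1.7, 0.8]
grip_width: 0.0375
```

```bash
python3 rel.py; python3 - <<'E'
from workcell import arm
import cv2
for n in["side","wrist"]:
    cv2.imwrite(f"pics/{n}4.png",arm.capture(n)["pixels"][:,:,::-1])
E
```

```text
t 8.95 TCP roller mm [-94.8 -12.5  81.1] toolyaw err deg 0.06 F [ 0.67 -1.67  0.76] grip 0.0375
```

View pics/wrist4.png

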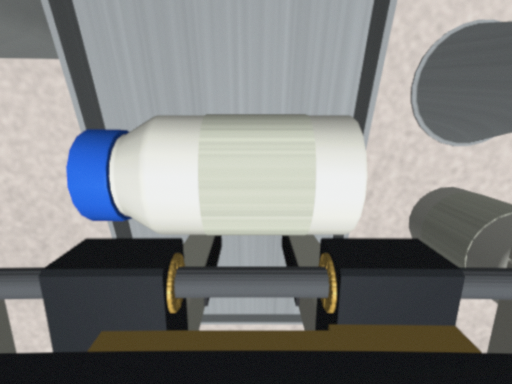

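View pics/side4.png

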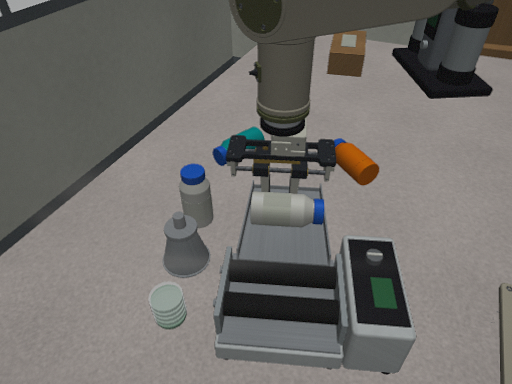

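move_arm(commands=[[0.03, 0, -0.0077, 0], [0.035, 0, -0.0089, 0], [0.0388, 0, -0.0099, 0], [0.0388, 0, -0.0099, 0], [0.0388, 0, -0.0099, 0], [0.0388, 0, -0.0099, 0], [0.0388, 0, -0.0099, 0], [0.0388, 0, -0.0099, 0], [0.0388, 0, -0.0099, 0], [0.0388, 0, -0.0099, 0], [0.0388, 0, -0.0099, 0], [0.0388, 0, -0.0099, 0], [0.0388, 0, -0.0099, 0], [0.0388, 0, -0.0099, 0], [0.0388, 0, -0.0099, 0], [0.0388, 0, -0.0099, 0], [0.0388, 0, -0.0099, 0], [0.03, 0, -0.0077, 0], [0.015, 0, -0.004, 0]])

```text
t: 10.95
position: [0.4937, 0.0266, 0.1076]
eef_rot: [0.579, 0.815, 0.0, 0.0]
wrist_force: [-0.1, -2.4, 1.8]
grip_width: 0.0372
```

```bash
python3 rel.py; python3 - <<'E'
from workcell import arm
import cv2
for n in["side","wrist"]:
    cv2.imwrite(f"pics/{n}5.png",arm.capture(n)["pixels"][:,:,::-1])
E
```

```text
t 10.95 TCP roller mm [  9.  -12.4 107.6] toolyaw err deg 0.06 F [-0.05 -2.42  1.84] grip 0.0372
```

View pics/wrist5.png

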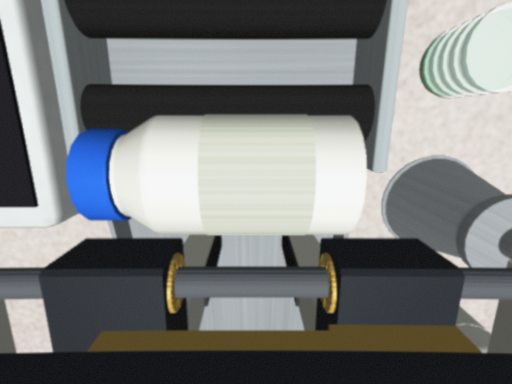

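View pics/side5.png

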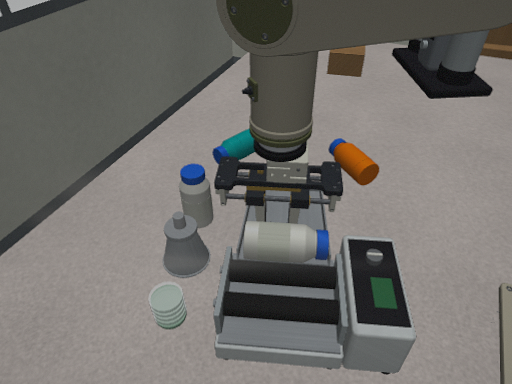

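move_arm(commands=[[0.0175, 0, -0.0043, 0], [0.0175, 0, -0.0043, 0], [0.0175, 0, -0.0043, 0], [0.0175, 0, -0.0043, 0], [0.0175, 0, -0.0043, 0], [0.0175, 0, -0.0043, 0], [0.0175, 0, -0.0043, 0], [0.0175, 0, -0.0043, 0], [0.0175, 0, -0.0043, 0], [0.0175, 0, -0.0043, 0]])

```text
t: 12.05
position: [0.485, 0.0514, 0.1138]
eef_rot: [0.579, 0.815, 0.0, -0.0]
wrist_force: [0.8, -1.1, -0.7]
grip_width: 0.0373
```

```bash
python3 rel.py; python3 - <<'E'
from workcell import arm
import cv2
for n in["side","wrist"]:
    cv2.imwrite(f"pics/{n}6.png",arm.capture(n)["pixels"][:,:,::-1])
E
```

```text
t 12.05 TCP roller mm [ 35.3 -12.2 113.8] toolyaw err deg 0.05 F [ 0.84 -1.14 -0.72] grip 0.0373
```

View pics/wrist6.png

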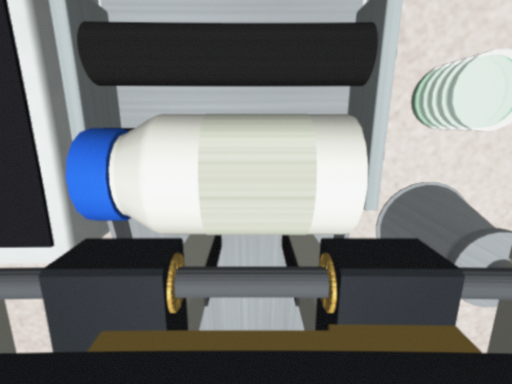

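View pics/side6.png

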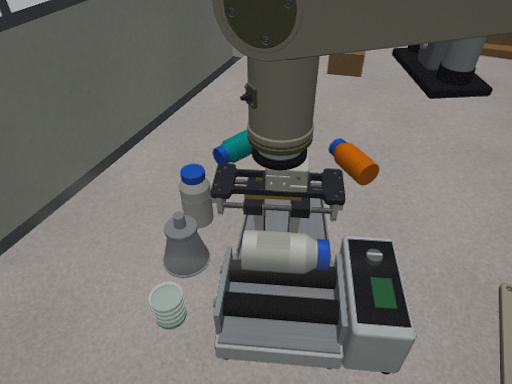

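move_arm(commands=[[0.01, 0, -0.001, 0], [0.01, 0, -0.001, 0], [0.01, 0, -0.001, 0], [0.01, 0, 0, 0], [0.01, 0, 0, 0], [0.01, 0, 0, 0], [0.007, 0, 0, 0]])

```text
t: 12.85
position: [0.4819, 0.0606, 0.1143]
eef_rot: [0.579, 0.815, -0.0, -0.0]
wrist_force: [-0.2, 0.4, 0.0]
grip_width: 0.0372
```

```bash
python3 rel.py; python3 - <<'E'
from workcell import arm
import cv2
for n in["wrist"]:
    cv2.imwrite(f"pics/{n}7.png",arm.capture(n)["pixels"][:,:,::-1])
E
```

```text
t 12.85 TCP roller mm [ 45.  -12.3 114.3] toolyaw err deg 0.05 F [-0.2   0.39  0.04] grip 0.0372
```

View pics/wrist7.png

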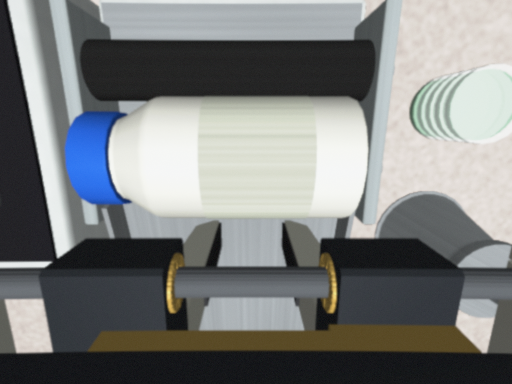

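move_arm(commands=[[0, 0, 0, 0], [0, 0, 0, 0], [0, 0, 0, 0], [0, 0, 0, 0], [0, 0, 0, 0]])

```text
t: 13.4
position: [0.4819, 0.0604, 0.1144]
eef_rot: [0.579, 0.815, -0.0, -0.0]
wrist_force: [0.4, -0.2, 0.4]
grip_width: 0.0369
```

```bash
python3 rel.py; python3 - <<'E'
from workcell import arm
import cv2
for n in["wrist","side"]:
    cv2.imwrite(f"pics/{n}8.png",arm.capture(n)["pixels"][:,:,::-1])
E
```

```text
t 13.4 TCP roller mm [ 44.8 -12.4 114.4] toolyaw err deg 0.04 F [ 0.44 -0.2   0.41] grip 0.0369
```

View pics/wrist8.png

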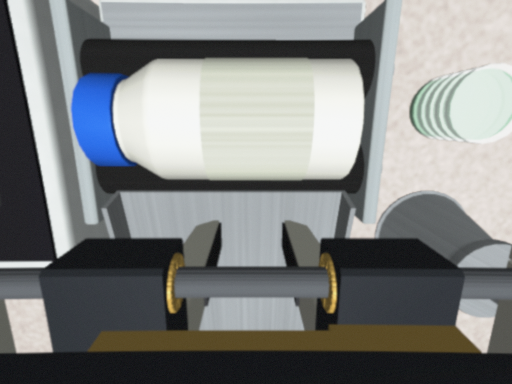

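View pics/side8.png

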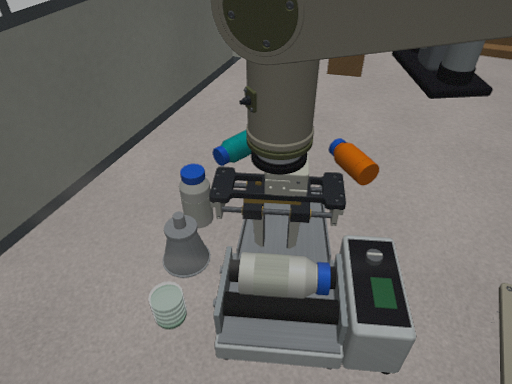

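move_arm(commands=[[-0.05, 0, -0.02, 0], [-0.1, 0, -0.05, 0], [-0.15, 0, -0.1, 0], [-0.1, 0, -0.2, 0], [0, 0, -0.2, 0], [0, 0, -0.2, 0], [0, 0, -0.1, 0], [0, 0, 0, 0], [0, 0, 0, 0], [0, 0, 0, 0]])

```text
t: 14.5
position: [0.5008, 0.0038, 0.2428]
eef_rot: [0.579, 0.815, -0.001, -0.001]
wrist_force: [-0.4, 0.7, 0.1]
grip_width: 0.0372
```

```bash
python3 rel.py; python3 - <<'E'
from workcell import arm
from h import *
p=np.load("p.npy")[:3]
for n in["scene","side","wrist"]:
    c=arm.capture(n);im=cv2.resize(c["pixels"][:,:,::-1],None,fx=1.5,fy=1.5)
    print(n,[(np.round(d["xyz"],3).tolist(),round(d["confidence"],2)) for d in arm.find_in(c,"bottle")])
    t=np.linspace(0,6.28,40)
    for y,r in((-66,31),(30,31),(66,24)):
        cv2.polylines(im,[np.int32(1.5*proj(c,R2W(p,np.c_[111+r*np.cos(t),0*t+y,120+r*np.sin(t)])))],True,(0,0,255),1)
    cv2.imwrite(f"pics/{n}9.png",im)
print(R2W(p,[[111,-18,120+31]]))
E
```

```text
t 14.5 TCP roller mm [-14.9 -11.5 242.8] toolyaw err deg 0.05 F [-0.43  0.71  0.14] grip 0.0372
scene [([0.455, -0.333, 0.053], 0.79), ([0.722, -0.28, 0.055], 0.7), ([0.469, 0.102, 0.139], 0.64)]
side [([0.712, -0.246, 0.051], 0.9), ([0.44, 0.134, 0.144], 0.83), ([0.43, -0.302, 0.046], 0.82)]
wrist [([0.449, 0.116, 0.142], 0.73)]
[[0.46555542 0.12482419 0.151     ]]
```

View pics/side9.png

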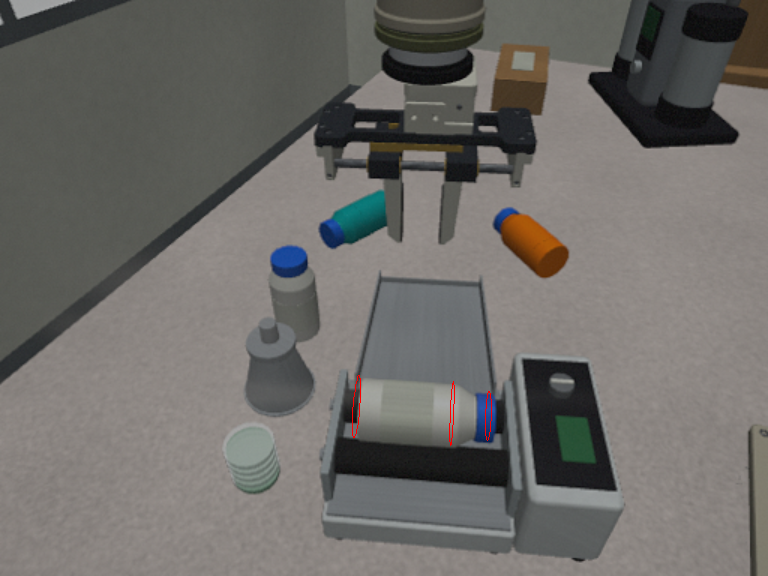

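View pics/wrist9.png

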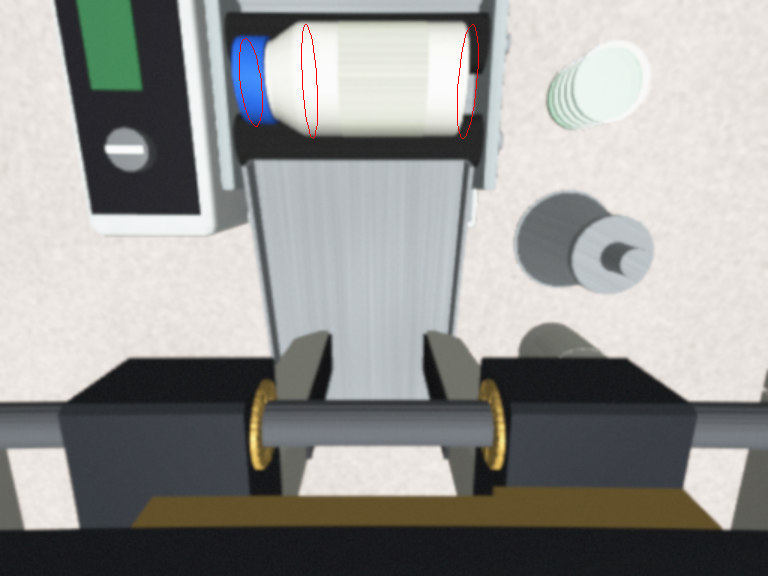

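View pics/scene9.png

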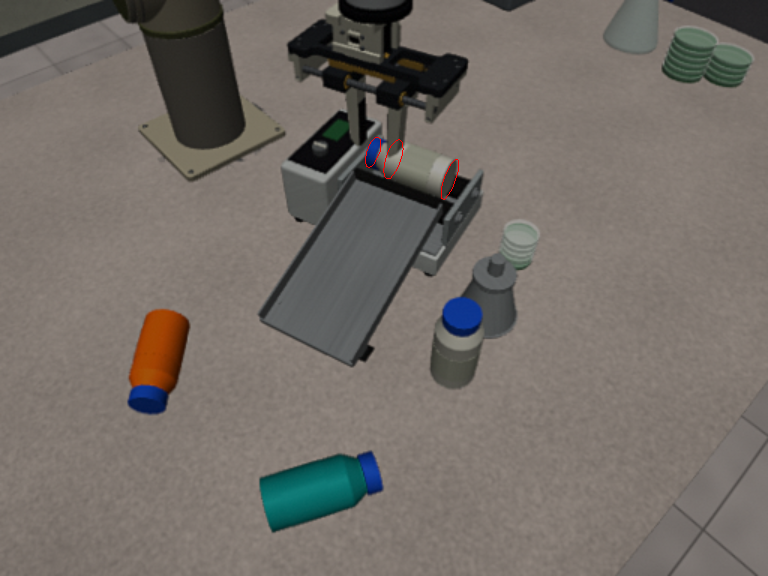

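The bottle lies between the rollers, matching the predicted seat outline in all three views. The gutter is empty, the neighbours are unmoved, and the arm is clear.

```bash
python3 -c "
from workcell import arm
print(arm.job_done())"
```

```text
the job is handed in; nothing more can be done
None
```

The sample bottle now rests between the two rollers, and I handed the job in at about 14.7 s of the 45 s allowed.

- **What I did:** I set the two fingertips partly open behind the bottle body, about level with its middle. I pushed it at about 60 mm/s up the gutter, 26 mm/s onto the first roller and 15 mm/s over its top. It rolled off the fingertips into the seat by itself, and I then backed the arm off and lifted it clear. I never gripped, lifted or pressed down on the bottle, and the wrist force stayed around 3 N or less at each reading.
- **Last checks:** The final scene, side and wrist pictures all show the bottle in the seat. Its outline agrees to a few millimetres with the position worked out from the given sizes, with a gap to both bearing plates. It had not moved between the pictures 0.5 s and 1.7 s after the last push. The spare bottle, dishes, funnel and the two look-alikes look unmoved.
- **Disagreements:**
  - My position fit was off by a few pixels at some points, worst at the drive housing. Its casing fitted at about 111 mm high, so I took the given 136 mm to include the knob.
  - The bottle finder also reported the orange and turquoise look-alikes, which I ignored.
  - Its reading for the seated bottle from the scene camera was about 20 mm off the predicted spot, where the fingers covered part of the bottle. The side and wrist readings were also roughly 20 mm off, so I relied on the outline match instead.

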